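Clamp the mended oak box

ROBOT

A 7-joint arm with a two-finger parallel gripper is mounted at the origin on the work surface. World frame = base frame: x ahead of the robot, y to its left, z up, the work surface at z = 0. Lengths are in m, angles in rad, forces in N, time in s.
With the tool pointing down it reaches from about 0.4 to 0.875 m from the base axis. Payload 19.3 kg.
Tool frame: the origin (TCP) lies where the fingers leave the gripper's body, on its centre line; the fingertips stand bot.tip_reach ahead of it and the grasp point (between the pads) lies 54 mm ahead of it (bot.tip_reach is the distance from the TCP to the fingertips, in m); z points along the fingers, y is the line along which they close (so a half turn about z gives the same grasp; the last joint's range is limited). The gripper opens to 85 mm and grips with 20 to 120 N. Pads are 22 mm wide; open, the fingers measure 114 mm over their backs; the gripper's body (76 mm by 85 mm) begins 54 mm behind the grasp point. The pads swing forward as they close: fully open they stand 13 mm farther back than shut.
Start: joints at [1.21, 0.521, -0.036, 1.599, 0.021, 1.021, -0.113], TCP at [0.179, -0.599, 0.304] pointing down, gripper open.
Joint ranges: [-2.91, 2.91], [-0.3, 2.13], [-1.5, 1.42], [0.17, 2.43], [-1.26, 4.41], [0.16, 1.93], [-2.52, 2.52]. Speed limits (rad/s): [1.89, 1.89, 2.39, 2.39, 3.01, 3.01, 3.01].

INTERFACE

Orientations are given as [roll, pitch, yaw] about the fixed x, y, z axes, in that order (R = Rz(yaw) Ry(pitch) Rx(roll)).
In Python, from workcell import bot gives the robot as it stands. The module is installed in compiled form; this text tells all that it offers.
- The arm moves only by the shell command python3 -m jog 'ROWS' [FORCE]. ROWS is JSON, a list that holds one entry, the list of rows, each a list of 7 numbers: the shift along the tool's x, y, z in mm, then the turn, a rotation vector about the tool's x, y, z in rad, then the opening, from 0 (shut) to 1 (fully open). In form: [[[tx, ty, tz, wx, wy, wz, fingers], ...]]. A call has 1 to 5 rows; each row shifts and turns the commanded pose from where the row before left it, along the tool's axes as they then stand; what a row does not reach is not made up. A row lasts 1/10 s, in which the tool goes at most 50 mm and 8.59 degrees, less where a joint would pass 70% of its speed; a pose out of reach is approached as far as the arm can. A call is refused whole if a number of a shift passes 50 or a number of a turn 0.15, either way. A call with a gripper value outside its range is refused whole. The fingers move at their own pace and stop on an object; FORCE is the grip in N (left out, the last holds). Time passes only in rows, so rows that do not move let the fingers close. It gives the time, the measured TCP pose, the force, the opening and the grip force at its end, in the units of the state.
- bot.observe(): the state, without advancing time (a new reading comes with each control period).
- bot.grab_frame(name): name is "side" or "top" or "wrist"; returns a dict with "img" (384x512x3 uint8, red, green, blue), "intrinsics" (3x3 intrinsics, pixels), "k1" (the pictures are not rectified: a ray, as slopes to the right and down, at radius r is drawn at 1 + k1 r^2 times it, then the intrinsics apply), "R" (3x3) and "t" (3): a world point X has camera coordinates R X + t; the wrist camera has in their place "tool_from_camera" (4x4, takes a point from camera to tool coordinates, whose origin is the TCP and whose axes are the flange's). Camera axes: x right, y down, z forward; pixel columns grow to the right and rows downward; lengths in m; the calibration is good to about 2 mm. A picture is of the moment at which its call begins: read the wrist's pose just before it. There is no depth.
- bot.job_done(): hands the job in; it is judged then, once.
Trained networks look in a picture, given as the dict that the camera call returned (one of the last four; its "shot" number tells which), for a name from the list of things; names that differ only in an ending like _2 or _b are one class to them, and where a whole thing is asked for, a point or a joint stands for the part that bears it (a point fixed in the world has none). Each returns a list of dicts, best first, with "conf" (0 to 1); they miss things now and then, are a little off and sometimes report something else, mostly with a low value. They report only what shows in the picture. A call takes as long as a camera call. They do not tell look-alikes from the thing itself.
- bot.trace(query, picture): "region" (384x512 bool, what is visible of it).
- bot.spot_point(query, picture): "xyz" ([x, y, z] in m, in world coordinates, good to about 4 mm: a listed point, or the origin of a listed thing).
The state is a dict: "clock": time; "qpos": joint angles; "qd": joint speeds; "joint_efforts": joint torques, N m; "position": TCP position; "tool_rot": TCP orientation; "force": force on the tool from outside, world axes, zero at the start; "moment": the same for the moment, N m; "grip_width": finger opening in m; "finger_force": force on a finger pad.
Only numpy, scipy, OpenCV 4.12 (cv2) and the standard library are available. Lean on these libraries where they do the work, as an engineer would, in place of code of your own. Each camera call takes 0.05 s, during which the arm holds its last target. There are 200 camera calls.

TASK

The tiny oak box has just been mended: take it off the smoked glass tray, set it down (do not drop it) flat and square in the pocket of the gluing board, its long side in line with the clamp's bar, and let go of it. Then pump the red trigger of the one-hand clamp, squeezing it fully and letting it spring back each time, until the red pad comes up against the box and the end jaw has drawn up against the back block. Finish while still holding the trigger squeezed, so that the box stays firmly nipped but is not crushed, and leave the other things on the dresser undisturbed.

Things in the scene. Friction and masses are not known exactly. Their poses are not given: they have to be found in the camera images.
- oak_box: tiny closed oak box, a plain block 40 mm along its x, 56 mm along its y, 42 mm high, 75 g; origin at the centre of its underside, z up. Starts on the tray's glass. Either way round is the same.
- tray: smoked glass tray 280 x 300 mm, glass top 6 mm above the dresser, brass edge 12 mm high; origin at the centre of its underside. Fixed.
- board: plywood gluing board, fixed, 9 mm thick, with pocket, back block and the clamp lying flat on its side in two notched rests. Origin on the dresser below the pocket's centre. +y runs along the clamp's bar from the head towards the back block; grip and trigger stick out on the -x side. The bar lies 76 mm to the -x side of the pocket's centre, 19 mm wide, 27 to 33 mm above the dresser.
- pocket (a point): centre of the pocket's floor, 9 mm above the dresser. The pocket is 45.6 mm (board's x) by 60.3 mm (board's y): the box fits with its long side along the board's y, 2 to 3 mm of play all round. Lips rise to 17 mm above the dresser, slightly bevelled; the +y side is closed by the back block, 50 mm wide, 45 mm high above the dresser.
- back_block (a point): middle of the back block's face that looks at the box (30 mm to the board's +y from the pocket's centre, 30 mm above the dresser). The block is 16 mm thick; the clamp's end jaw stands behind it.
- pad_face (a point): middle of the front of the clamp's soft red pad (30 mm wide, 20 mm high, centred 30 mm above the dresser), which looks along the board's +y at the box. It is clear of the pocket while the clamp is open and gives 1 mm for every 20 N.
- grip_back (a point): point on the back (board's -y face) of the black pistol grip, 30 mm above the dresser, level with the finger rest. The grip is a bar along the board's x, 20 mm thick, 17 to 43 mm above the dresser, reaching 30 mm to +x and 50 mm to -x of this point. Below grip and trigger is only the dresser's surface.
- trigger_front (a point): foremost point (board's +y) of the red trigger's rounded finger rest; the trigger spans 20 to 40 mm above the dresser. Squeeze grip and trigger together along the board's y, from above, one finger behind the grip and one before the trigger: 54 mm over both when let go, 36 mm when fully squeezed.
- trigger (a joint): angle of the trigger, rad: 0 let go, 0.24 fully squeezed. In the air each full squeeze (over 0.23) draws head and end jaw one notch (5 mm) together; the notch stays when the trigger is let back below 0.03. Once both jaws bear, it stops short (0.15 to 0.21) under a gentle squeeze; forced home it crushes the box; let go, the jaws slip back to the last notch and the pressure is lost.
- jaw (a joint): how far the head (with grip, trigger and red pad) has moved along the bar towards the end jaw, m. Starts between 0.008 and 0.016; at 0.030 pad and end jaw just touch the box and the back block when the box stands against the back block.
- end_jaw_gap (a joint): gap between the end jaw and the rear of the back block, m; 0 when it bears. The whole clamp (head included) slides freely (1 to 2 N) along its bar in its rests by this much, so it follows the fingers: the gap between pad and box is 0.030 minus the jaw reading minus this gap (box against the back block).
- jaw_pad: the soft red pad itself, 30 x 10 x 20 mm, on the clamp's head (the end jaw's pad is black); origin at its middle. A squeeze slides the whole loose clamp so that grip and trigger come to lie midway between the fingers: keep the fingers in one place from stroke to stroke. If that presses the pad on the box before the trigger is home, work 5 to 10 mm further back (board's -y).
- trigger_lever: the red trigger itself; origin on its rivet, 75 mm to the board's +x side of the finger rest. A spring returns it (1 to 2.5 N at the finger rest). With both jaws bearing, the pad presses about twice to three times as hard as the fingers squeeze: a squeeze of 8 to 10 N is right for pumping and holding; more than 38 N at the pad crushes the box.
- ring_holder: white ceramic hand-shaped ring holder, 80 mm across the foot, 88 mm high, on the tray; leave alone. Origin under its foot.
- compact: red plastic compact, 64 mm across, standing open, its lid leaning back, 70 mm high, on the tray; leave alone. Origin under its base.
- tumbler: pale frosted glass tumbler, 68 mm across, 82 mm high, on the tray; leave alone. Origin under its foot.
- hair_grip1: steel hair grip, 60 x 8 x 5 mm, lying on the tray; leave alone. Origin under its middle.
- hair_grip2: second hair grip, like the first; leave alone.
- glue_bottle: small white glue bottle with an orange nozzle, 40 mm across, 92 mm high, standing on the dresser beside the board; leave alone. Origin under its foot.
- cream_jar: blue cream jar, 68 mm across, 50 mm high, standing at the back of the dresser; leave alone. Origin under its foot.
Not all that is in view belongs to the job. What is meant by the oak_box is not pink, and is the larger of those in its own colour.

How it is judged:
On the way, in this order (a step that is already met when the one before it is completed fails the run):
1. the box sits flat and square in the pocket, let go (z of oak_box in the frame of pocket between -0.002 and 0.002 m and horizontal distance between oak_box and pocket below 0.006 m and angle between the y axis of oak_box and the y axis of board, either way round below 0.12 rad and angle between oak_box's own z axis and vertical below 0.05 rad and contact force between the fingers and oak_box below 0.05 N), for 0.2 s.
2. the trigger is squeezed (value of joint trigger above 0.17 rad), for 0.05 s.
3. and let back for another stroke (value of joint trigger below 0.05 rad), for 0.05 s.
4. the trigger is held squeezed with pad and end jaw bearing (contact force between jaw_pad and oak_box above 8 N and value of joint end_jaw_gap below 0.001 m and contact force between the fingers and trigger_lever above 1 N), for 0.3 s.
At the end, for the whole second after the job is handed in: Box flat in the pocket (2 mm, 0.05 rad), square (0.06 rad), within 6 mm of its centre, not touched by the fingers; fingers still on the trigger (over 1 N, over 0.05 rad); end jaw within 1 mm of the back block; pad pressing the box with 8 to 38 N (all of step 4 and z of oak_box in the frame of pocket between -0.002 and 0.002 m and horizontal distance between oak_box and pocket below 0.006 m and angle between the y axis of oak_box and the y axis of board, either way round below 0.06 rad and angle between oak_box's own z axis and vertical below 0.05 rad and contact force between the fingers and oak_box below 0.05 N and contact force between jaw_pad and oak_box below 38 N and value of joint jaw above 0.0295 m and value of joint trigger above 0.05 rad); the arm keeps its last pose, push and grip.
It fails at once if the box is crushed (more than 38 N from the pad) (contact force between jaw_pad and oak_box above 38 N).
It fails at once if the box is dropped (linear speed of oak_box above 0.6 m/s and contact force between the fingers and oak_box below 0.01 N).
It fails at once if the other things are moved by more than 25 mm or tipped (distance of any of ring_holder, compact, tumbler, hair_grip1, hair_grip2, glue_bottle, cream_jar from where it was at the start of the episode above 0.025 m or angle between any of ring_holder, compact, tumbler, glue_bottle, cream_jar's own z axis and vertical above 0.4 rad).
It also fails if it takes over 72 s, if anything falls off the work surface, if the arm or the gripper's body presses on something with over 40 N, if the wrist force passes 120 N, or if a joint passes its speed limit or range.

## Working session

There is one attempt and no reset: what is moved stays moved. The work goes in short steps, Python scripts to look and compute and a shell command to move; the robot and the scene stay as the last step left them, time stands still between calls to the robot, and variables do not carry over. Pictures are saved under pics/ and viewed, at most 10 in all, crops included, and the job is handed in when it is done.

```bash
mkdir -p pics; python3 - <<'E'
from workcell import bot
import cv2,numpy as np
s=bot.observe();print(s['clock'],s['position'],s['tool_rot'],s['grip_width'],bot.tip_reach)
for n in['top','side']:
    f=bot.grab_frame(n);cv2.imwrite(f'pics/{n}0.png',f['img'][:,:,::-1])
    for q in['oak_box','tray','board','pocket','back_block','pad_face','grip_back','trigger_front','ring_holder','compact','tumbler','hair_grip1','glue_bottle','cream_jar']:
        print(n,q,[(np.round(d['xyz'],3).tolist(),round(d['conf'],2)) for d in bot.spot_point(q,f)][:4])
    print([(np.argwhere(d['region']).mean(0)[::-1].round(),d['region'].sum(),round(d['conf'],2)) for d in bot.trace('oak_box',f)])
    print(f['intrinsics'].tolist(),f['k1'],f['R'].tolist(),f['t'])
E
```

```text
0.0 [ 0.17911248 -0.59854301  0.30333479] [-3.14048450e+00  9.24846821e-05  2.90859445e-01] 0.08548275080422524 0.0726
top oak_box [([0.474, 0.308, 0.008], 0.74), ([0.339, 0.276, -0.001], 0.64), ([0.328, 0.185, 0.0], 0.56)]
top tray [([0.535, -0.172, 0.032], 0.69), ([0.555, 0.306, 0.0], 0.59)]
top board [([0.656, -0.042, -0.003], 0.72), ([0.655, -0.08, 0.028], 0.37)]
top pocket [([0.647, -0.042, 0.008], 0.98)]
top back_block [([0.647, -0.009, 0.031], 0.91)]
top pad_face [([0.648, -0.042, 0.01], 0.65), ([0.655, -0.084, 0.027], 0.5)]
top grip_back [([0.536, -0.173, 0.029], 0.94)]
top trigger_front [([0.529, -0.114, 0.031], 0.59)]
top ring_holder [([0.63, 0.313, 0.007], 0.95)]
top compact [([0.656, -0.085, 0.032], 0.65), ([0.636, 0.214, 0.003], 0.6)]
top tumbler [([0.47, 0.431, 0.006], 0.74), ([0.646, 0.392, 0.006], 0.72), ([0.477, 0.303, 0.008], 0.33)]
top hair_grip1 [([0.476, 0.426, 0.008], 0.6), ([0.483, 0.404, 0.006], 0.45)]
top glue_bottle [([0.63, 0.314, 0.009], 0.59), ([0.609, -0.473, -0.001], 0.5), ([0.649, -0.012, 0.031], 0.26)]
top cream_jar [([0.785, 0.048, 0.001], 0.74)]
[(a
[... 1104 characters left out ...]
, 0.002], 0.69), ([0.473, 0.427, 0.01], 0.65), ([0.478, 0.406, 0.004], 0.57)]
side glue_bottle [([0.61, -0.465, 0.007], 0.66), ([0.646, -0.042, 0.005], 0.23)]
side cream_jar [([0.787, 0.044, 0.004], 0.86)]
[(array([230., 302.]), np.int64(895), 0.87), (array([301., 321.]), np.int64(497), 0.7), (array([319., 290.]), np.int64(289), 0.62)]
[[356.42175599569424, 0.0, 255.67468373694126], [0.0, 356.42175599569424, 194.21228412904154], [0.0, 0.0, 1.0]] -0.08005272379179877 [[-0.9022594188340778, -0.4306959410416681, 0.020711047666019448], [-0.24747903588868017, 0.47791138058978055, -0.8428255092831372], [0.35310348047109585, -0.76557280429297, -0.537788260755287]] [0.50802733 0.20698949 0.77549801]
```

```bash
python3 - <<'E'
import cv2,numpy as np
a=cv2.imread('pics/top0.png');b=cv2.imread('pics/side0.png')
c=np.vstack([cv2.resize(a[180:320,90:190],(400,560),interpolation=2)[:560]])
d=cv2.resize(b[190:350,200:360],(400,400),interpolation=2);d=np.vstack([d,np.zeros((160,400,3),np.uint8)])
cv2.imwrite('pics/crop0.png',np.hstack([c,d]))
E
```

```text
(no output)
```

View pics/top0.png

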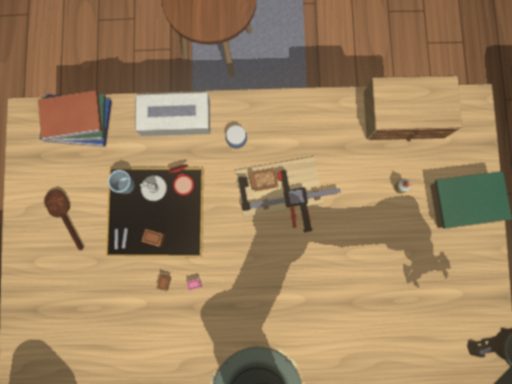

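View pics/crop0.png

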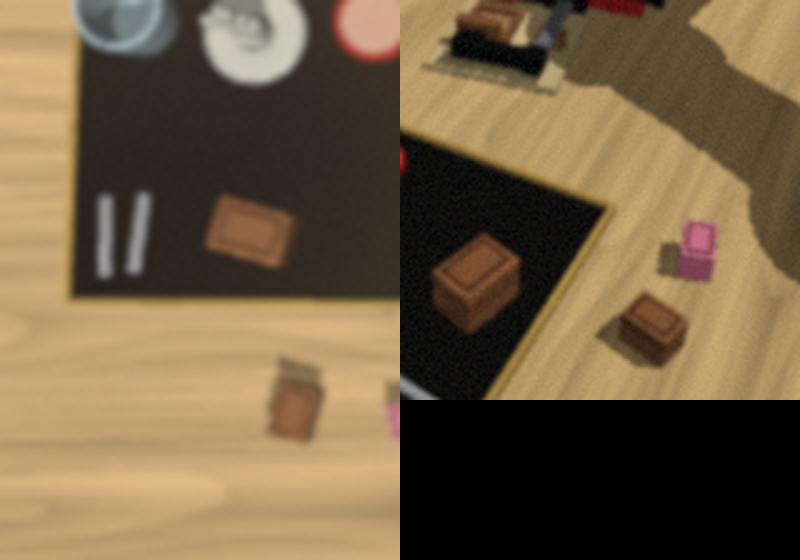

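The boxes visible in the top picture are:
- A brown box on the tray at (152,238).
- A smaller brown one off the tray at (164,283).
- A pink one at (195,283).

The oak_box is the one on the tray at (152,238). It is not pink, it's the larger of the two brown ones, and the enlarged crop confirms it. I'm moving over the board for wrist views.

```bash
cat > h.py <<'E'
from workcell import bot
import numpy as np,cv2
from scipy.spatial.transform import Rotation as R
def go(x,y,z,psi,s=None):
    s=s or bot.observe();p=s['position'];r=R.from_euler('xyz',s['tool_rot'])
    tgt=R.from_euler('xyz',[np.pi,0,psi])
    print('shift mm (cur axes)',np.round(r.inv().apply(np.array([x,y,z])-p)*1000,1),'rotvec',(r.inv()*tgt).as_rotvec().round(3))
def st():
    s=bot.observe();print('t',round(s['clock'],2),'p',np.round(s['position'],4),'rpy',np.round(s['tool_rot'],4),'F',np.round(s['force'],1),'w',round(s['grip_width'],4),'ff',s['finger_force']);return s
def wrist(name=None):
    s=bot.observe();f=bot.grab_frame('wrist')
    T=np.eye(4);T[:3,:3]=R.from_euler('xyz',s['tool_rot']).as_matrix();T[:3,3]=s['position']
    f['W']=T@f['tool_from_camera']
    if name:cv2.imwrite(f'pics/{name}.png',f['img'][:,:,::-1])
    return f
def ray(f,uv):
    K=f['intrinsics'];a=(np.asarray(uv,float)-[K[0,2],K[1,2]])/[K[0,0],K[1,1]]
    b=a.copy()
    for _ in range(20): b=a/(1+f['k1']*(b**2).sum(-1,keepdims=True))
    d=np.concatenate([b,np.ones(b.shape[:-1]+(1,))],-1)
    W=f['W'] if 'W' in f else np.linalg.inv(np.vstack([np.c_[f['R'],f['t']],[0,0,0,1]]))
    return W[:3,3],d@W[:3,:3].T
def onz(f,uv,z):
    o,d=ray(f,uv);return o+d*((z-o[2])/d[...,2:3])
E
python3 -m jog '[[[34.5,-23,-4,0,0,0,1],[34.5,-23,-4,0,0,0,1],[34.5,-23,-4,0,0,0,1],[34.5,-23,-4,0,0,0,1],[34.5,-23,-4,0,0,0,1]]]' 20 | tail -c 400
python3 -m jog '[[[34.5,-23,-4,0,0,0,1],[34.5,-23,-4,0,0,0,1],[34.5,-23,-4,0,0,0,1],[34.5,-23,-4,0,0,0,1],[34.5,-23,-4,0,0,0,1]]]' >/dev/null
python3 -m jog '[[[34.5,-23,-4,0,0,0,1],[34.5,-23,-4,0,0,0,1],[34.5,-23,-4,0,0,0,1],[34.5,-23,-4,0,0,0,1],[0,0,0,0,0,-0.14,1]]]' >/dev/null
python3 -m jog '[[[0,0,0,0,0,-0.14,1],[0,0,0,0,0,-0.14,1],[0,0,0,0,0,-0.14,1],[0,0,0,0,0,-0.14,1],[0,0,0,0,0,-0.14,1]]]' >/dev/null
python3 -m jog '[[[0,0,0,0,0,-0.14,1],[0,0,0,0,0,-0.14,1],[0,0,0,0,0,-0.14,1],[0,0,0,0,0,-0.14,1],[0,0,0,0,0,0,1]]]' >/dev/null
python3 - <<'E'
from h import *
st();print(bot.observe()['qpos'])
f=wrist('w1');print(f['tool_from_camera'].round(3).tolist())
for q in['board','pocket','back_block','pad_face','grip_back','trigger_front','trigger_lever','jaw_pad']:
    print(q,[(np.round(d['xyz'],4).tolist(),round(d['conf'],2)) for d in bot.spot_point(q,f)][:3])
E
```

```text
clock: 2.1
position: [0.3123, -0.4378, 0.3242]
tool_rot: [3.141, -0.0, 0.291]
force: [0.4, -0.9, 0.1]
grip_width: 0.0853
finger_force: 0.0
t 4.1 p [ 0.5495 -0.152   0.3599] rpy [ 3.1416e+00 -2.0000e-04  1.6932e+00] F [ 0.6 -0.1  0.4] w 0.0854 ff 0.0
[ 0.5429957   0.41705736 -0.51925526  1.66083907  0.22460483  1.12356436
  0.08536512]
[[-0.0, -0.956, -0.292, 0.074], [1.0, -0.0, 0.001, -0.0], [-0.001, -0.292, 0.956, -0.071], [0.0, 0.0, 0.0, 1.0]]
board [([0.6524, -0.0409, -0.0026], 0.7)]
pocket [([0.6492, -0.0399, 0.0093], 0.88)]
back_block [([0.6444, -0.0133, 0.0364], 0.91)]
pad_face [([0.6535, -0.0818, 0.0287], 0.51)]
grip_back [([0.5313, -0.1702, 0.0316], 0.9), ([0.6141, -0.4714, -0.0017], 0.45)]
trigger_front [([0.525, -0.1198, 0.0301], 0.93)]
trigger_lever []
jaw_pad [([0.6544, -0.0862, 0.0322], 0.75)]
```

View pics/w1.png

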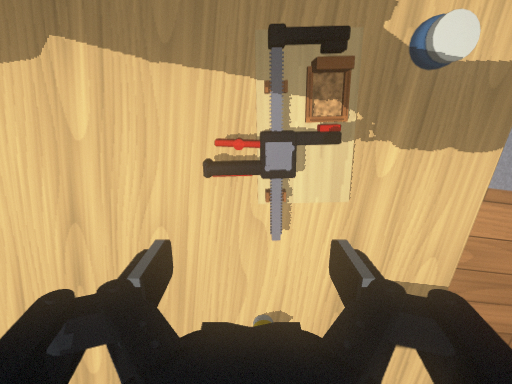

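The clamp is at image centre. Its bar runs (277,50)–(276,238), the pocket spans about (306..352, 68..122), and the back block is at (332,63), the pad at (330,128), the trigger at (238,143) and the grip at (235,168). I'll zoom in on the pocket and fit the edges.

```bash
python3 - <<'E'
from h import *
a=cv2.imread('pics/w1.png')
cv2.imwrite('pics/w1c.png',cv2.resize(a[15:215,200:380],(540,600),interpolation=2))
f=wrist()
P=onz(f,[[277,50],[276,235]],.033);print(P, np.arctan2(-(P[0]-P[1])[0],(P[0]-P[1])[1]))
E
```

```text
[[ 0.56665653  0.00312982  0.033     ]
 [ 0.60487095 -0.26500245  0.033     ]] 0.1415674011741888
```

View pics/w1c.png

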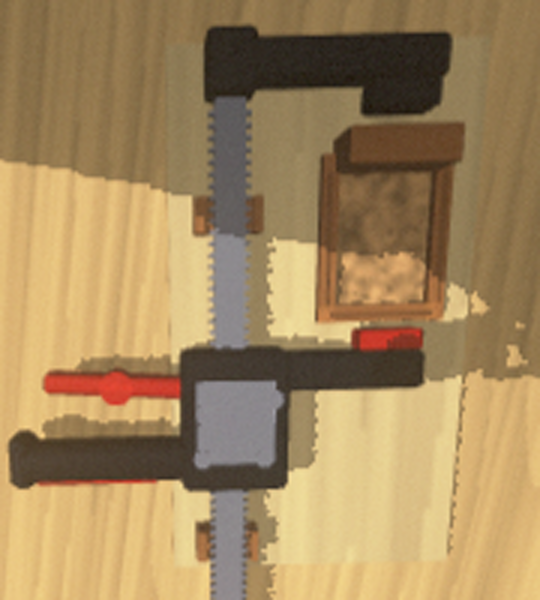

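```bash
python3 - <<'E'
from h import *
f=wrist()
c=lambda u,v:[200+u/3,15+v/3]
for n,z,pts in[('bar',.033,[c(231,110),c(230.5,340),c(229.5,540)]),('lipL_in',.017,[c(334,180),c(331,300)]),('lipR_in',.017,[c(439,180),c(432,300)]),('floor -y edge',.009,[c(345,307),c(425,307)]),('floorL',.009,[c(339,180),c(337,300)]),('floorR',.009,[c(433,180),c(428,300)]),('blocktop',.045,[c(342,168),c(462,160),c(350,128),c(463,123)]),('trig',.04,[c(117,403)]),('grip',.043,[c(30,482),c(180,477)]),('padface',.04,[c(355,331),c(421,330)])]:
    print(n,onz(f,pts,z)[:,:2].round(4).tolist())
E
python3 -c "
from h import *
go(0.475,0.306,0.26,1.35)"
```

```text
bar [[0.567, 0.0012], [0.5814, -0.0976], [0.5957, -0.1974]]
lipL_in [[0.6209, -0.0194], [0.6295, -0.0735]]
lipR_in [[0.6703, -0.0134], [0.679, -0.0675]]
floor -y edge [[0.6388, -0.0759], [0.6789, -0.071]]
floorL [[0.6248, -0.018], [0.6342, -0.073]]
floorR [[0.67, -0.0125], [0.6797, -0.0675]]
blocktop [[0.618, -0.0182], [0.6698, -0.0086], [0.6185, -0.002], [0.6669, 0.0059]]
trig [[0.5306, -0.1332]]
grip [[0.4922, -0.1765], [0.5654, -0.1652]]
padface [[0.6383, -0.0862], [0.6691, -0.082]]
shift mm (cur axes) [463.4 -19.5  99.9] rotvec [-0.   -0.    0.34]
```

```bash

python3 -m jog '[[[46,-2,10,0,0,0,1],[46,-2,10,0,0,0,1],[46,-2,10,0,0,0,1],[46,-2,10,0,0,0,1],[46,-2,10,0,0,0,1]]]' >/dev/null
python3 -m jog '[[[46,-2,10,0,0,0,1],[46,-2,10,0,0,0,1],[46,-2,10,0,0,0,1],[46,-2,10,0,0,0,1],[46,-2,10,0,0,0,1]]]' >/dev/null
python3 -m jog '[[[0,0,0,0,0,0.115,1],[0,0,0,0,0,0.115,1],[0,0,0,0,0,0.115,1],[0,0,0,0,0,0,1]]]' >/dev/null
python3 - <<'E'
from h import *
st()
f=wrist('w2');print([(np.round(d['xyz'],4).tolist(),round(d['conf'],2)) for d in bot.spot_point('oak_box',f)])
for d in bot.trace('oak_box',f):
    m=d['region'].astype(np.uint8);c=max(cv2.findContours(m,0,2)[0],key=cv2.contourArea)
    print(d['conf'],m.sum(),cv2.approxPolyDP(c,4,True)[:,0].tolist())
E
```

```text
t 6.05 p [0.4746 0.3027 0.2599] rpy [3.1414e+00 1.0000e-04 1.3436e+00] F [-0.5 -0.6  0.2] w 0.0853 ff 0.0
[([0.3404, 0.2747, -0.0003], 0.95), ([0.3303, 0.1822, 0.0021], 0.95), ([0.4682, 0.3053, 0.0078], 0.93)]
0.94 2037 [[235, 148], [230, 201], [265, 204], [268, 151]]
0.84 412 [[175, 267], [162, 301], [181, 291], [183, 280]]
0.75 1266 [[126, 212], [129, 234], [161, 236], [169, 224], [167, 205], [138, 203]]
```

View pics/w2.png

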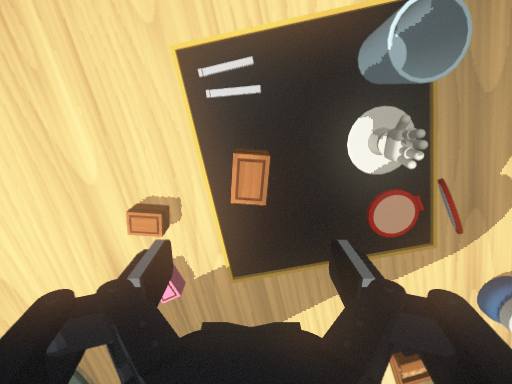

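The box is upright, with its top face spanning about (231..270, 150..206) and both long sides clear. I'll fit the top face now.

```bash
python3 - <<'E'
from h import *
f=wrist()
hs=cv2.cvtColor(f['img'],cv2.COLOR_RGB2HSV)
m=((hs[...,0]<22)&(hs[...,1]>90)&(hs[...,2]>90)).astype(np.uint8);m[:,:220]=0;m[:,285:]=0;m[:135]=0;m[220:]=0
m=cv2.morphologyEx(m,3,np.ones((5,5)));
c=max(cv2.findContours(m,0,1)[0],key=cv2.contourArea)
P=onz(f,c[:,0],.048)[:,:2]
r=cv2.minAreaRect((P*1000).astype(np.float32));print(r)
b=cv2.boxPoints(r);e=b[1]-b[0] if np.hypot(*(b[1]-b[0]))>np.hypot(*(b[2]-b[1])) else b[2]-b[1]
phi=np.arctan2(-e[0],e[1]);phi=(phi+np.pi/2)%np.pi-np.pi/2
print('yaw',phi,'psi',phi+np.pi/2, cv2.boundingRect(c))
go(r[0][0]/1000,r[0][1]/1000,.16,phi+np.pi/2)
E
```

```text
((466.137451171875, 300.0433654785156), (81.54422760009766, 52.06589889526367), 72.94410705566406)
yaw -0.2976817 psi 1.2731147 (220, 148, 51, 72)
shift mm (cur axes) [-4.2 -7.9 99.9] rotvec [-0.    -0.     0.075]
```

```bash
python3 - <<'E'
from h import *
f=wrist()
hs=cv2.cvtColor(f['img'],cv2.COLOR_RGB2HSV)
m=((hs[...,0]<22)&(hs[...,1]>90)&(hs[...,2]>90)).astype(np.uint8);m[:,:228]=0;m[:,285:]=0;m[:135]=0;m[212:]=0
m=cv2.morphologyEx(m,2,np.ones((3,3)))
c=max(cv2.findContours(m,0,1)[0],key=cv2.contourArea)
P=onz(f,c[:,0],.048)[:,:2]
r=cv2.minAreaRect((P*1000).astype(np.float32));print(r)
b=cv2.boxPoints(r);e=b[1]-b[0] if np.hypot(*(b[1]-b[0]))>np.hypot(*(b[2]-b[1])) else b[2]-b[1]
phi=np.arctan2(-e[0],e[1]);phi=(phi+np.pi/2)%np.pi-np.pi/2
print('yaw',phi,'psi',phi+np.pi/2, cv2.boundingRect(c))
print(hs[150:165:3,232:275:4,2], hs[180,225:275:3,2])
go(r[0][0]/1000,r[0][1]/1000,.16,phi+np.pi/2)
E
```

```text
((474.28082275390625, 306.136474609375), (58.1668815612793, 40.03017807006836), 72.76541137695312)
yaw -0.3008002 psi 1.2699962 (230, 151, 40, 55)
[[ 73  87  91  91  85  86  87  83  84  54  52]
 [ 74 165 165 130 101  94  95  95  87  75  51]
 [ 71 200 224 224 220 221 216 196 190 175  56]
 [ 90 205 132 132 130 142 147 169 177 187  57]
 [129 209 194 192 197 187 185 169 119 182  55]] [ 87  86 138 218 140 190 198 209 204 201 204 195 137 185 177  57  55]
shift mm (cur axes) [ 3.6 -1.3 99.9] rotvec [-0.    -0.     0.078]
```

```bash

python3 -m jog '[[[3.5,-1.3,40,0,0,0.075,1],[0,0,40,0,0,0,1],[0,0,40,0,0,0,1],[0,0,25,0,0,0,1],[0,0,0,0,0,0,1]]]' >/dev/null
python3 - <<'E'
from h import *
st();go(.4743,.3061,.089,1.27)
E
```

```text
t 6.8 p [0.4729 0.3053 0.112 ] rpy [-3.1383  0.0037  1.2722] F [-0.9 -0.9  0.4] w 0.0854 ff 0.0
shift mm (cur axes) [ 1.2  1.1 23. ] rotvec [-0.003  0.004  0.002]
```

```bash

python3 -m jog '[[[1.2,1.1,16,-0.003,0.004,0,1],[0,0,7,0,0,0,1],[0,0,0,0,0,0,0],[0,0,0,0,0,0,0],[0,0,0,0,0,0,0]]]' 25 >/dev/null
python3 -m jog '[[[0,0,0,0,0,0,0],[0,0,0,0,0,0,0],[0,0,0,0,0,0,0],[0,0,0,0,0,0,0],[0,0,0,0,0,0,0]]]'
python3 - <<'E'
from h import *
st()
E
```

```text
clock: 7.8
position: [0.476, 0.3072, 0.0929]
tool_rot: [3.138, -0.005, 1.271]
force: [-1.3, -0.8, 8.0]
grip_width: 0.0398
finger_force: 26.5
t 7.8 p [0.476  0.3072 0.0929] rpy [ 3.1378 -0.0048  1.2707] F [-1.3 -0.8  8. ] w 0.0398 ff 26.50943398475647
```

```bash

python3 -m jog '[[[0,0,-5,0,0,0,0],[0,0,-20,0,0,0,0],[0,0,-40,0,0,0,0],[0,0,-45,0,0,0,0],[0,0,-40,0,0,0,0]]]' >/dev/null
python3 - <<'E'
from h import *
st();go(.649,-.042,.25,1.715)
E
```

```text
t 8.3 p [0.4748 0.3066 0.2444] rpy [ 3.1384 -0.0046  1.2711] F [-0.2 -0.7 -0.9] w 0.0397 ff 25.570292472839355
shift mm (cur axes) [-281.6  269.4   -6. ] rotvec [ 0.004 -0.004 -0.444]
```

```bash

python3 -m jog '[[[-35,33.7,-1,0.001,-0.001,0,0],[-35,33.7,-1,0.001,-0.001,0,0],[-35,33.7,-1,0.001,-0.001,0,0],[-35,33.7,-1,0.001,-0.001,0,0],[-35,33.7,-1,0,0,0,0]]]' >/dev/null
python3 -m jog '[[[-35,33.7,-1,0,0,0,0],[-35,33.7,-1,0,0,0,0],[-35,33.7,0,0,0,0,0],[0,0,0,0,0,-0.111,0],[0,0,0,0,0,-0.111,0]]]' >/dev/null
python3 -m jog '[[[0,0,0,0,0,-0.111,0],[0,0,0,0,0,-0.111,0],[0,0,0,0,0,0,0],[0,0,0,0,0,0,0]]]' >/dev/null
python3 - <<'E'
from h import *
st();f=wrist('w3')
for q in['pocket','back_block','pad_face']:
    print(q,[(np.round(d['xyz'],4).tolist(),round(d['conf'],2)) for d in bot.spot_point(q,f)][:2])
cv2.imwrite('pics/w3c.png',cv2.resize(f['img'][100:300,160:360,::-1],(600,600),interpolation=2))
E
```

```text
t 9.7 p [ 0.6497 -0.0407  0.2489] rpy [-3.1408e+00 -5.0000e-04  1.7112e+00] F [ 0.8 -0.5 -0.7] w 0.04 ff 25.710659623146057
pocket [([0.6492, -0.0396, 0.0103], 0.88)]
back_block [([0.643, -0.015, 0.0356], 0.94)]
pad_face []
```

View pics/w3c.png

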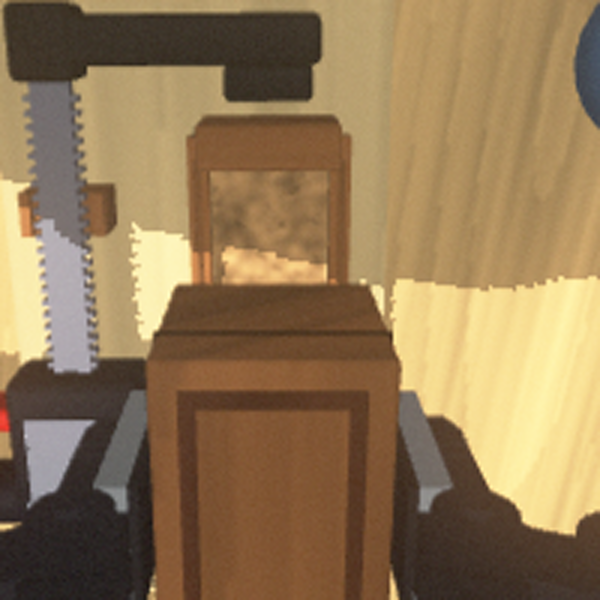

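```bash
python3 - <<'E'
from h import *
s=bot.observe();f=wrist()
c=lambda u,v:[160+u/3,100+v/3]
r=R.from_euler('xyz',s['tool_rot'])
def T(n,z,pts):
    q=r.inv().apply(onz(f,pts,z)-s['position'])*1000;print(n,q[:,:2].round(1).tolist())
zb=s['position'][2]-.0869
T('box bottom far corners',zb,[c(176,286),c(365,286)])
T('box top far corners',zb+.042,[c(155,333),c(391,333)])
T('box top near mid?',zb+.042,[c(148,362),c(398,362)])
T('floor far',.009,[c(209,170),c(328,170)])
T('floor near',.009,[c(213,270),c(327,270)])
T('lip inner',.017,[c(205,170),c(335,170),c(209,270),c(331,270)])
T('lip outer',.017,[c(190,170),c(350,170),c(192,270),c(348,270)])
T('bar',.033,[c(49,90),c(71,350)])
E
```

```text
box bottom far corners [[24.4, -19.8], [24.4, 19.0]]
box top far corners [[30.1, -18.1], [30.1, 18.1]]
box top near mid? [[25.3, -19.4], [25.3, 19.4]]
floor far [[23.2, -24.2], [23.2, 21.8]]
floor near [[-17.1, -23.6], [-17.1, 22.2]]
lip inner [[24.5, -25.1], [24.5, 23.9], [-14.8, -24.5], [-14.8, 23.2]]
lip outer [[24.5, -30.8], [24.5, 29.5], [-14.8, -31.2], [-14.8, 29.8]]
bar [[55.1, -77.3], [-41.9, -76.7]]
```

```bash

python3 -m jog '[[[1.7,-0.7,45,0,0,0,0],[0,0,45,0,0,0,0],[0,0,35,0,0,0,0],[0,0,13,0,0,0,0],[0,0,0,0,0,0,0]]]' >/dev/null
python3 - <<'E'
from h import *
s=st();f=wrist('w4')
r=R.from_euler('xyz',s['tool_rot']);t=r.as_matrix()
print('target tool-shift from', r.inv().apply(np.array([.6497,-.0407,.2489])-s['position'])*1000)
E
python3 - <<'E'
import sys;sys.path.insert(0,'.')
from h import *
a=cv2.imread('pics/w4.png')
cv2.imwrite('pics/w4c.png',cv2.resize(a[60:300,130:370],(600,600),interpolation=2))
E
```

```text
t 10.45 p [ 0.6482 -0.0387  0.1095] rpy [-3.1384e+00 -1.0000e-03  1.7147e+00] F [-1.2 -0.1 -0.9] w 0.0396 ff 25.655562579631805
target tool-shift from [  -2.03365725    0.73086945 -139.42037509]
```

View pics/w4c.png

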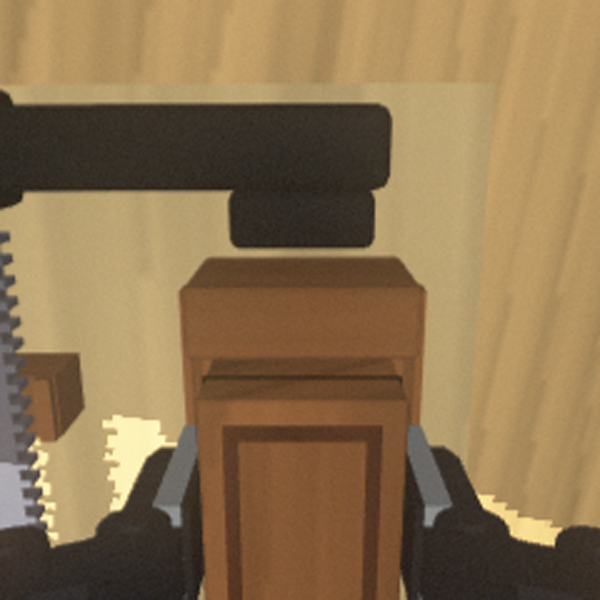

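```bash
python3 - <<'E'
from h import *
s=bot.observe();f=wrist()
c=lambda u,v:[130+u*.4,60+v*.4]
r=R.from_euler('xyz',s['tool_rot'])
def T(n,z,pts):
    q=r.inv().apply(onz(f,pts,z)-s['position'])*1000;print(n,q[:,:2].round(1).tolist())
zb=s['position'][2]-.0869
T('box top edge',zb+.042,[c(197,402),c(405,402)])
T('block top front edge',.045,[c(182,358),c(424,358)])
T('block top rear',.045,[c(180,290),c(426,290)])
T('lip outer',.017,[c(187,420),c(421,420)])
E
```

```text
box top edge [[25.2, -19.6], [25.2, 19.1]]
block top front edge [[26.5, -26.0], [26.5, 26.3]]
block top rear [[41.5, -25.6], [41.5, 25.9]]
lip outer [[-0.8, -30.8], [-0.8, 31.8]]
```

```bash

python3 -m jog '[[[-0.5,0.4,5,0,0,0,0],[0,0,4,0,0,0,0],[0,0,2,0,0,0,0],[0,0,0,0,0,0,0]]]' 
python3 -m jog '[[[0,0,2,0,0,0,0],[0,0,0.5,0,0,0,0],[0,0,0,0,0,0,0]]]'
```

```text
clock: 10.95
position: [0.6492, -0.0394, 0.0996]
tool_rot: [-3.141, -0.0, 1.715]
force: [0.2, 0.4, -1.1]
grip_width: 0.0399
finger_force: 25.7
clock: 11.25
position: [0.6492, -0.0394, 0.0971]
tool_rot: [-3.141, -0.0, 1.715]
force: [0.0, 0.4, -0.4]
grip_width: 0.0397
finger_force: 25.7
```

```bash

python3 -m jog '[[[0,0,0.7,0,0,0,0],[0,0,0.5,0,0,0,0],[0,0,0,0,0,0,0]]]'
python3 -m jog '[[[0,0,0,0,0,0,0.6],[0,0,0,0,0,0,0.8],[0,0,0,0,0,0,1],[0,0,0,0,0,0,1],[0,0,0,0,0,0,1]]]'
python3 -m jog '[[[0,0,-20,0,0,0,1],[0,0,-45,0,0,0,1],[0,0,-45,0,0,0,1],[0,0,-30,0,0,0,1],[0,0,0,0,0,0,1]]]'
python3 - <<'E'
from h import *
s=st();f=wrist('w5')
for q in['oak_box','pocket','back_block','pad_face','grip_back','trigger_front']:
    print(q,[(np.round(d['xyz'],4).tolist(),round(d['conf'],2)) for d in bot.spot_point(q,f)][:2])
E
```

```text
clock: 11.55
position: [0.6492, -0.0394, 0.096]
tool_rot: [-3.141, -0.0, 1.715]
force: [-0.8, -0.5, 0.6]
grip_width: 0.0395
finger_force: 25.9
clock: 12.05
position: [0.6492, -0.0394, 0.0959]
tool_rot: [-3.141, -0.0, 1.715]
force: [0.2, -0.9, 0.6]
grip_width: 0.0852
finger_force: 0.0
clock: 12.55
position: [0.6508, -0.0393, 0.2405]
tool_rot: [3.136, 0.001, 1.714]
force: [0.4, 0.4, -1.2]
grip_width: 0.0855
finger_force: 0.0
t 12.55 p [ 0.6508 -0.0393  0.2405] rpy [3.1363e+00 7.0000e-04 1.7144e+00] F [ 0.4  0.4 -1.2] w 0.0855 ff 0.0
oak_box [([0.6471, -0.0427, 0.0102], 0.74)]
pocket []
back_block [([0.6441, -0.0161, 0.0343], 0.96)]
pad_face [([0.6571, -0.0814, 0.0307], 0.62)]
grip_back [([0.5351, -0.1719, 0.0321], 0.77)]
trigger_front []
```

View pics/w5.png

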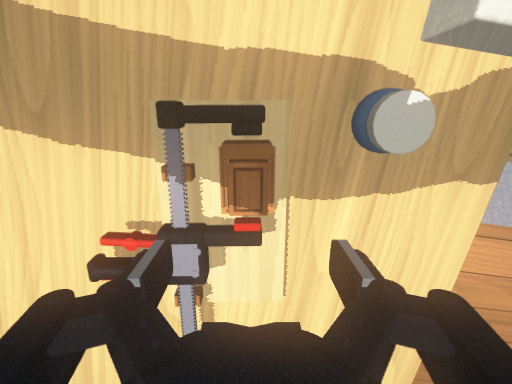

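The box is in the pocket at (248,187), square and let go. Next I'm turning the tool across the grip and trigger.

```bash

python3 -m jog '[[[0,0,0,0,0,0.143,1],[0,0,0,0,0,0.143,1],[0,0,0,0,0,0.143,1],[0,0,0,0,0,0.143,1],[0,0,0,0,0,0.143,1]]]' >/dev/null
python3 -m jog '[[[0,0,0,0,0,0.143,1],[0,0,0,0,0,0.143,1],[0,0,0,0,0,0.143,1],[0,0,0,0,0,0.143,1],[0,0,0,0,0,0.143,1]]]' >/dev/null
python3 -m jog '[[[0,0,0,0,0,0.14,1],[-33,22,0,0,0,0,1],[-33,22,0,0,0,0,1],[-33,22,0,0,0,0,1],[-33,20,0,0,0,0,1]]]' >/dev/null
python3 -m jog '[[[0,0,0,0,0,0,1],[0,0,0,0,0,0,0.7],[0,0,0,0,0,0,0.7],[0,0,0,0,0,0,0.7]]]'
python3 - <<'E'
from h import *
s=st();go(.5301,-.1442,.08,.144,s);print(s['qpos'])
f=wrist('w6')
for q in['oak_box','back_block','pad_face','grip_back','trigger_front']:
    print(q,[(np.round(d['xyz'],4).tolist(),round(d['conf'],2)) for d in bot.spot_point(q,f)][:2])
E
```

```text
clock: 14.8
position: [0.5317, -0.1427, 0.2357]
tool_rot: [-3.141, 0.001, 0.146]
force: [0.8, 0.4, 0.1]
grip_width: 0.0592
finger_force: 0.0
t 14.8 p [ 0.5317 -0.1427  0.2357] rpy [-3.1407e+00  1.0000e-03  1.4600e-01] F [0.8 0.4 0.1] w 0.0592 ff 0.0
shift mm (cur axes) [ -1.6   1.3 155.7] rotvec [-0.001  0.001  0.002]
[ 0.27003595  0.49273753 -0.15636364  1.85715081  0.10203649  0.8005943
 -1.36400566]
oak_box [([0.6455, -0.0415, 0.0108], 0.97)]
back_block [([0.6427, -0.0137, 0.0322], 0.77)]
pad_face [([0.6553, -0.0817, 0.0309], 0.55)]
grip_back [([0.5345, -0.172, 0.0326], 0.98)]
trigger_front [([0.5251, -0.1172, 0.027], 0.77)]
```

View pics/w6.png

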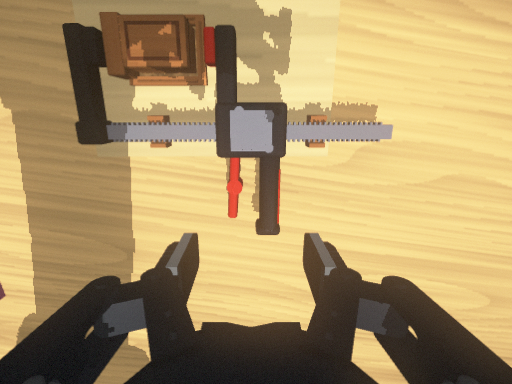

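The picture shows the box at (160,45), the pad at (209,45), the trigger knob at (234,186) and the grip bar at (268,195), with the end jaw at the left. I'll measure these in the board frame.

```bash
cat >> h.py <<'E'
PK=np.array([.6495,-.041]);TH=.144
def bd(p):
    d=np.asarray(p)[...,:2]-PK;return np.stack([d@[np.cos(TH),np.sin(TH)],d@[-np.sin(TH),np.cos(TH)]],-1)*1000
def wd(x,y):
    return PK+np.array([np.cos(TH),np.sin(TH)])*x/1000+np.array([-np.sin(TH),np.cos(TH)])*y/1000
E
python3 - <<'E'
from h import *
s=bot.observe();f=wrist();print('tcp',bd(s['position']))
for n,z,p in[('trig front',.03,[[227.5,186]]),('grip back top',.043,[[279,190],[279,225]]),('grip front top',.043,[[260,190],[257,225]]),('pad face',.04,[[204,45]]),('head arm front/back',.04,[[216,45],[236,45]]),('box top -y',.051,[[205,16],[206,70],[193,20],[192,64]]),('block rear',.045,[[100,15],[104,75]]),('endjaw front',.045,[[98,30],[103,75],[106,130]]),('bar',.033,[[120,131],[380,131]]),('trigger ends',.04,[[233,217],[238,158]])]:
    print(n,bd(onz(f,p,z)).round(1).tolist())
print(wd(-133,-85))
# edges rows
for r in(40,50): print(r,[tuple(x) for x in f['img'][r,186:242:2]])
E
```

```text
tcp [-131.72621583  -84.33558039]
trig front [[-134.4, -59.8]]
grip back top [[-135.0, -113.5], [-173.8, -114.7]]
grip front top [[-135.0, -94.0], [-173.9, -91.3]]
pad face [[-1.5, -42.8]]
head arm front/back [[-1.5, -53.5], [-1.5, -71.3]]
box top -y [[17.8, -46.4], [-23.5, -45.3], [14.9, -36.3], [-18.7, -33.4]]
block rear [[20.4, 43.7], [-26.8, 47.6]]
endjaw front [[9.1, 47.2], [-26.8, 48.5], [-75.1, 53.3]]
bar [[-76.9, 45.7], [-76.6, -213.2]]
trigger ends [[-166.0, -65.7], [-102.7, -71.8]]
[ 0.53007431 -0.14420612]
40 [(np.uint8(83), np.uint8(59), np.uint8(38)), (np.uint8(72), np.uint8(50), np.uint8(29)), (np.uint8(81), np.uint8(59), np.uint8(41)), (np.uint8(78), np.uint8(53), np.uint8(34)), (np.uint8(123), np.uint8(94), np.uint8(60)), (np.uint8(129), np.uint8(90), np.uint8(56)), (np.uint8(116), np.uint8(79), np.uint8(48)), (np.uint8(107), np.uint8(76), np.uint8(46)), (np.uint8(109), np.uint8(68), np.uint8(43)), (np.uint8(140), np.uint8(39), np.uint8(25)), (np.uint8(143), np.uint8(43), np.uint8(30)), (np.uint8(149), np.uint8(50), np.uint8(40)), (np.uint8(149), np.uint8(49), np.uint
[... 1230 characters left out ...]
), np.uint8(48), np.uint8(36)), (np.uint8(143), np.uint8(48), np.uint8(35)), (np.uint8(75), np.uint8(42), np.uint8(32)), (np.uint8(58), np.uint8(46), np.uint8(39)), (np.uint8(59), np.uint8(49), np.uint8(39)), (np.uint8(58), np.uint8(49), np.uint8(40)), (np.uint8(61), np.uint8(53), np.uint8(42)), (np.uint8(62), np.uint8(51), np.uint8(38)), (np.uint8(60), np.uint8(49), np.uint8(40)), (np.uint8(59), np.uint8(47), np.uint8(35)), (np.uint8(61), np.uint8(50), np.uint8(39)), (np.uint8(61), np.uint8(51), np.uint8(39)), (np.uint8(60), np.uint8(47), np.uint8(35)), (np.uint8(160), np.uint8(140), np.uint8(97)), (np.uint8(166), np.uint8(145), np.uint8(102)), (np.uint8(169), np.uint8(148), np.uint8(103))]
```

```bash

python3 -m jog '[[[-2,1.7,40,0,0,0,0.9],[0,0,40,0,0,0,0.9],[0,0,40,0,0,0,0.9],[0,0,20,0,0,0,0.9],[0,0,0,0,0,0,0.9]]]' 20
python3 -m jog '[[[0,0,8,0,0,0,0.9],[0,0,7,0,0,0,0.9],[0,0,0,0,0,0,0.9],[0,-2,0,0,0,0,0.9],[0,-2,0,0,0,0,0.85]]]' 8
python3 -c "
from h import *
s=st();print(bd(s['position']))"
```

```text
clock: 15.65
position: [0.528, -0.1451, 0.0936]
tool_rot: [-3.14, 0.005, 0.145]
force: [0.4, -0.9, 0.5]
grip_width: 0.0769
finger_force: 0.0
clock: 16.15
position: [0.5289, -0.1415, 0.0816]
tool_rot: [-3.141, 0.0, 0.145]
force: [-0.3, 0.1, -0.4]
grip_width: 0.0725
finger_force: 0.0
t 16.15 p [ 0.5289 -0.1415  0.0816] rpy [-3.1414e+00  1.0000e-04  1.4460e-01] F [-0.3  0.1 -0.4] w 0.0725 ff 0.0
[-133.7667145   -82.13499138]
```

```bash

python3 -m jog '[[[0,0,0,0,0,0,0.62],[0,0,0,0,0,0,0.62],[0,0,0,0,0,0,0.55],[0,0,0,0,0,0,0.55]]]'
python3 -m jog '[[[0,0,0,0,0,0,0.48],[0,0,0,0,0,0,0.48],[0,0,0,0,0,0,0.48]]]'
python3 -m jog '[[[0,0,0,0,0,0,0.42],[0,0,0,0,0,0,0.42],[0,0,0,0,0,0,0.42]]]'
python3 - <<'E'
from h import *
s=st();f=wrist('p1')
for q in['pad_face','grip_back','trigger_front']:
    print(q,[(bd(d['xyz']).round(1).tolist(),round(d['conf'],2)) for d in bot.spot_point(q,f)][:2])
E
```

```text
clock: 16.55
position: [0.5288, -0.1417, 0.0812]
tool_rot: [-3.141, 0.001, 0.145]
force: [-0.2, -1.0, 3.3]
grip_width: 0.047
finger_force: 2.4
clock: 16.85
position: [0.5288, -0.1416, 0.0811]
tool_rot: [-3.141, 0.001, 0.145]
force: [-0.1, -1.7, 3.3]
grip_width: 0.0408
finger_force: 2.7
clock: 17.15
position: [0.5287, -0.1416, 0.081]
tool_rot: [-3.141, 0.001, 0.145]
force: [0.7, -2.0, 4.3]
grip_width: 0.0361
finger_force: 3.5
t 17.15 p [ 0.5287 -0.1416  0.081 ] rpy [-3.1412e+00  7.0000e-04  1.4470e-01] F [ 0.7 -2.   4.3] w 0.0361 ff 3.4531665220856667
pad_face []
grip_back [([-136.7, -100.8], 0.67)]
trigger_front [([-133.3, -62.8], 0.58)]
```

```bash

python3 -m jog '[[[0,0,0,0,0,0,0.41],[0,0,0,0,0,0,0.41],[0,0,0,0,0,0,0.75],[0,0,0,0,0,0,0.75],[0,0,0,0,0,0,0.75]]]'
python3 - <<'E'
from h import *
s=st();print(bd(s['position']))
for n in['wrist','side','top']:
    f=wrist('p2') if n=='wrist' else bot.grab_frame(n)
    if n!='wrist':cv2.imwrite(f'pics/p2{n}.png',f['img'][:,:,::-1])
    for q in['pad_face','grip_back','trigger_front','oak_box']:
        print(n,q,[(bd(d['xyz']).round(1).tolist(),round(d['conf'],2)) for d in bot.spot_point(q,f)][:2])
f=cv2.imread('pics/p2.png');print([tuple(x) for x in f[45,60:70]])
E
```

```text
clock: 17.85
position: [0.5285, -0.1415, 0.0808]
tool_rot: [-3.141, 0.001, 0.145]
force: [0.3, 0.3, -0.1]
grip_width: 0.064
finger_force: 0.0
t 17.85 p [ 0.5285 -0.1415  0.0808] rpy [-3.141e+00  1.400e-03  1.449e-01] F [ 0.3  0.3 -0.1] w 0.064 ff 0.0
[-134.16547106  -82.05157781]
wrist pad_face []
wrist grip_back [([-132.0, -103.0], 0.66)]
wrist trigger_front [([-134.6, -50.8], 0.86)]
wrist oak_box []
side pad_face []
side grip_back [([-133.6, -106.3], 0.9)]
side trigger_front [([-129.7, -53.4], 0.54)]
side oak_box [([-283.4, 265.4], 0.75), ([-260.2, 357.3], 0.65)]
top pad_face [([21.7, 254.0], 0.49), ([-2.2, -32.4], 0.45)]
top grip_back [([0.6, -30.8], 0.28)]
top trigger_front []
top oak_box [([3.0, -3.3], 0.77), ([-280.3, 270.4], 0.63)]
[(np.uint8(75), np.uint8(124), np.uint8(188)), (np.uint8(72), np.uint8(124), np.uint8(189)), (np.uint8(77), np.uint8(127), np.uint8(185)), (np.uint8(76), np.uint8(124), np.uint8(186)), (np.uint8(74), np.uint8(125), np.uint8(186)), (np.uint8(72), np.uint8(123), np.uint8(184)), (np.uint8(76), np.uint8(125), np.uint8(186)), (np.uint8(76), np.uint8(125), np.uint8(186)), (np.uint8(77), np.uint8(125), np.uint8(187)), (np.uint8(76), np.uint8(126), np.uint8(187))]
```

```bash

python3 -m jog '[[[0,0,0,0,0,0,0.6],[0,0,0,0,0,0,0.5],[0,0,0,0,0,0,0.46],[0,0,0,0,0,0,0.46]]]'
python3 -m jog '[[[0,0,0,0,0,0,0.43],[0,0,0,0,0,0,0.43],[0,0,0,0,0,0,0.42],[0,0,0,0,0,0,0.41],[0,0,0,0,0,0,0.41]]]'
python3 -m jog '[[[0,0,0,0,0,0,0.75],[0,0,0,0,0,0,0.75],[0,0,0,0,0,0,0.75]]]'
python3 -m jog '[[[0,0,0,0,0,0,0.6],[0,0,0,0,0,0,0.55],[0,0,0,0,0,0,0.55]]]'
python3 -m jog '[[[0,0,0,0,0,0,0.51],[0,0,0,0,0,0,0.49],[0,0,0,0,0,0,0.49]]]'
python3 -m jog '[[[0,0,0,0,0,0,0.46],[0,0,0,0,0,0,0.46]]]'
```

```text
clock: 19.0
position: [0.5287, -0.1417, 0.0811]
tool_rot: [-3.141, 0.001, 0.145]
force: [-1.1, 0.0, 3.9]
grip_width: 0.0396
finger_force: 2.4
clock: 19.5
position: [0.5287, -0.1416, 0.0811]
tool_rot: [-3.141, 0.001, 0.145]
force: [-0.9, -1.6, 5.0]
grip_width: 0.0354
finger_force: 8.4
clock: 19.8
position: [0.5286, -0.1415, 0.0809]
tool_rot: [-3.141, 0.001, 0.145]
force: [0.4, 0.4, -0.4]
grip_width: 0.0638
finger_force: 0.0
clock: 20.1
position: [0.5286, -0.1416, 0.081]
tool_rot: [-3.141, 0.001, 0.145]
force: [-1.2, -0.2, 2.0]
grip_width: 0.0469
finger_force: 2.4
clock: 20.4
position: [0.5287, -0.1417, 0.0811]
tool_rot: [-3.141, 0.001, 0.145]
force: [-0.7, -1.8, 3.3]
grip_width: 0.0416
finger_force: 2.8
clock: 20.6
position: [0.5287, -0.1416, 0.081]
tool_rot: [-3.141, 0.001, 0.145]
force: [0.6, -1.0, 3.5]
grip_width: 0.0392
finger_force: 2.5
```

```bash
python3 - <<'E'
from h import *
f=bot.grab_frame('top');a=f['img'][:,:,::-1];cv2.imwrite('pics/p3top.png',a)
g=wrist('p3');b=g['img'][:,:,::-1]
c=cv2.resize(a[150:240,225:325],(400,360),interpolation=2)
s=bot.grab_frame('side')['img'][:,:,::-1];cv2.imwrite('pics/p3side.png',s)
d=cv2.resize(s[150:260,170:290],(400,360),interpolation=2)
cv2.imwrite('pics/p3.png',np.hstack([c,d]))
f0=cv2.imread('pics/side0.png')
E
python3 -m jog '[[[0,0,0,0,0,0,0.44],[0,0,0,0,0,0,0.43],[0,0,0,0,0,0,0.43]]]'
python3 -m jog '[[[0,0,0,0,0,0,0.42],[0,0,0,0,0,0,0.415],[0,0,0,0,0,0,0.41]]]'
python3 -c "
from h import *
for n in ['side','top']:
    f=bot.grab_frame(n)
    for q in ['jaw_pad','pad_face','oak_box','end_jaw_gap']:
        try: print(n,q,[(bd(d['xyz']).round(1).tolist(),round(d['conf'],2)) for d in bot.spot_point(q,f)][:2])
        except Exception as e: print(q,e)
"
```

```text
clock: 21.05
position: [0.5287, -0.1416, 0.081]
tool_rot: [-3.141, 0.001, 0.145]
force: [-1.3, -1.3, 4.7]
grip_width: 0.0367
finger_force: 3.4
clock: 21.35
position: [0.5287, -0.1416, 0.0811]
tool_rot: [-3.141, 0.001, 0.145]
force: [-0.3, -0.7, 5.0]
grip_width: 0.0354
finger_force: 8.4
side jaw_pad []
side pad_face []
side oak_box [([1.9, -2.5], 0.67), ([-285.3, 268.0], 0.66)]
end_jaw_gap it knows: back_block, board, compact, cream_jar, glue_bottle, grip_back, hair_grip, jaw_pad, oak_box, pad_face, pocket, ring_holder, tray, trigger_front, trigger_lever, tumbler
top jaw_pad [([0.5, 31.6], 0.7), ([1.2, -33.1], 0.55)]
top pad_face [([-1.9, -27.7], 0.55), ([1.6, -32.9], 0.5)]
top oak_box [([-1.1, -3.7], 0.78), ([-264.9, 361.5], 0.59)]
end_jaw_gap it knows: back_block, board, compact, cream_jar, glue_bottle, grip_back, hair_grip, jaw_pad, oak_box, pad_face, pocket, ring_holder, tray, trigger_front, trigger_lever, tumbler
```

```bash

python3 -m jog '[[[0,0,0,0,0,0,0.75],[0,0,0,0,0,0,0.75],[0,0,0,0,0,0,0.75]]]'
python3 - <<'E'
from h import *
a=bot.grab_frame('top')['img'][:,:,::-1];s=bot.grab_frame('side')['img'][:,:,::-1]
c=cv2.resize(a[150:220,230:310],(400,350),interpolation=2)
d=cv2.resize(s[150:220,180:260],(400,350),interpolation=2)
w=wrist()['img'][:,:,::-1]
e=cv2.resize(w[:190,50:450],(400,190));e=np.hstack([e,cv2.resize(cv2.imread('pics/top0.png')[150:220,230:310],(217,190),interpolation=2),np.zeros((190,183,3),np.uint8)])
cv2.imwrite('pics/last.png',np.vstack([np.hstack([c,d]),e]))
E
```

```text
clock: 22.05
position: [0.5286, -0.1414, 0.0808]
tool_rot: [-3.141, 0.001, 0.145]
force: [0.7, 0.5, -0.6]
grip_width: 0.0641
finger_force: 0.0
```

View pics/last.png

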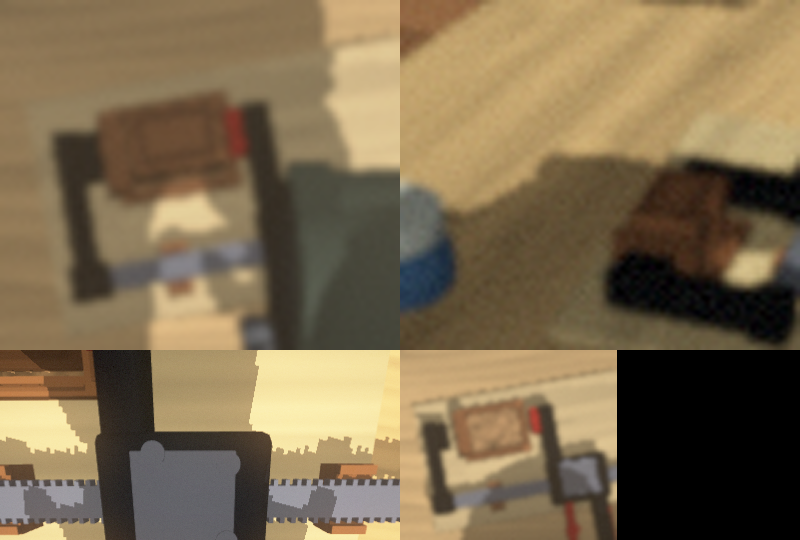

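The top view shows the red pad right beside the box and the end jaw close behind the block, so the next squeeze should bear or nearly so. I'll close slowly and watch the force.

```bash

python3 -m jog '[[[0,0,0,0,0,0,0.6],[0,0,0,0,0,0,0.55],[0,0,0,0,0,0,0.55]]]' 8
python3 -m jog '[[[0,0,0,0,0,0,0.52],[0,0,0,0,0,0,0.52]]]'
python3 -m jog '[[[0,0,0,0,0,0,0.5],[0,0,0,0,0,0,0.5]]]'
python3 -m jog '[[[0,0,0,0,0,0,0.48],[0,0,0,0,0,0,0.48]]]'
```

```text
clock: 22.5
position: [0.5286, -0.1412, 0.081]
tool_rot: [-3.141, 0.001, 0.145]
force: [-0.9, 3.9, 2.6]
grip_width: 0.0468
finger_force: 2.1
clock: 22.7
position: [0.5287, -0.1414, 0.081]
tool_rot: [-3.141, 0.001, 0.145]
force: [-1.1, 3.4, 3.2]
grip_width: 0.0447
finger_force: 2.2
clock: 22.9
position: [0.5287, -0.1415, 0.081]
tool_rot: [-3.141, 0.001, 0.145]
force: [-0.5, 3.7, 3.3]
grip_width: 0.0426
finger_force: 2.2
clock: 23.1
position: [0.5287, -0.1415, 0.081]
tool_rot: [-3.141, 0.001, 0.145]
force: [-0.3, 4.4, 3.9]
grip_width: 0.041
finger_force: 2.2
```

```bash

python3 -m jog '[[[0,-1,0,0,0,0,0.48],[0,0,0,0,0,0,0.48]]]'
python3 -m jog '[[[0,-1,0,0,0,0,0.48],[0,0,0,0,0,0,0.48]]]'
python3 -m jog '[[[0,0,0,0,0,0,0.465],[0,0,0,0,0,0,0.465]]]'
```

```text
clock: 23.3
position: [0.5286, -0.1406, 0.081]
tool_rot: [-3.141, 0.001, 0.145]
force: [-0.7, 3.3, 1.8]
grip_width: 0.0409
finger_force: 1.2
clock: 23.5
position: [0.5284, -0.1396, 0.081]
tool_rot: [-3.141, 0.001, 0.145]
force: [-0.5, 3.1, 0.6]
grip_width: 0.0412
finger_force: 1.0
clock: 23.7
position: [0.5284, -0.1398, 0.0811]
tool_rot: [-3.141, 0.001, 0.145]
force: [-0.1, 0.8, 3.7]
grip_width: 0.04
finger_force: 2.5
```

```bash

python3 -m jog '[[[0,0,0,0,0,0,0.455],[0,0,0,0,0,0,0.455]]]'
python3 -m jog '[[[0,0,0,0,0,0,0.445],[0,0,0,0,0,0,0.445]]]'
python3 -m jog '[[[0,0,0,0,0,0,0.435],[0,0,0,0,0,0,0.435]]]'
```

```text
clock: 23.9
position: [0.5284, -0.1398, 0.0811]
tool_rot: [-3.141, 0.001, 0.145]
force: [-0.1, -0.7, 4.2]
grip_width: 0.0386
finger_force: 2.6
clock: 24.1
position: [0.5284, -0.1398, 0.0811]
tool_rot: [-3.141, 0.001, 0.145]
force: [-0.2, -2.7, 4.6]
grip_width: 0.0382
finger_force: 3.3
clock: 24.3
position: [0.5284, -0.1397, 0.081]
tool_rot: [-3.141, 0.001, 0.145]
force: [-0.2, -0.0, 4.6]
grip_width: 0.037
finger_force: 3.5
```

```bash

python3 -m jog '[[[0,0,0,0,0,0,0.427],[0,0,0,0,0,0,0.427]]]'
python3 -m jog '[[[0,0,0,0,0,0,0.42],[0,0,0,0,0,0,0.42]]]'
python3 -m jog '[[[0,0,0,0,0,0,0.41],[0,0,0,0,0,0,0.41]]]'
```

```text
clock: 24.5
position: [0.5284, -0.1396, 0.0811]
tool_rot: [-3.141, 0.001, 0.145]
force: [-0.6, -1.7, 6.4]
grip_width: 0.0368
finger_force: 3.7
clock: 24.7
position: [0.5284, -0.1396, 0.081]
tool_rot: [-3.141, 0.001, 0.145]
force: [-1.2, -2.5, 5.2]
grip_width: 0.0361
finger_force: 3.8
clock: 24.9
position: [0.5284, -0.1396, 0.0811]
tool_rot: [-3.141, 0.001, 0.145]
force: [0.5, -2.0, 6.6]
grip_width: 0.0353
finger_force: 8.7
```

```bash

python3 -m jog '[[[0,0,0,0,0,0,0.75],[0,0,0,0,0,0,0.75],[0,0,0,0,0,0,0.75],[0,0,0,0,0,0,0.6],[0,0,0,0,0,0,0.56]]]'
python3 -m jog '[[[0,0,0,0,0,0,0.53],[0,0,0,0,0,0,0.53]]]'
python3 -m jog '[[[0,0,0,0,0,0,0.51],[0,0,0,0,0,0,0.51]]]'
python3 -m jog '[[[0,0,0,0,0,0,0.49],[0,0,0,0,0,0,0.49]]]'
python3 -m jog '[[[0,0,0,0,0,0,0.475],[0,0,0,0,0,0,0.475]]]'
```

```text
clock: 25.4
position: [0.5282, -0.1383, 0.081]
tool_rot: [-3.14, 0.001, 0.146]
force: [-2.9, 8.9, 6.3]
grip_width: 0.0476
finger_force: 4.8
clock: 25.6
position: [0.5282, -0.138, 0.0811]
tool_rot: [-3.139, 0.001, 0.146]
force: [-3.6, 11.0, 8.3]
grip_width: 0.0453
finger_force: 5.9
clock: 25.8
position: [0.5282, -0.1377, 0.0811]
tool_rot: [-3.139, 0.001, 0.146]
force: [-4.6, 13.1, 9.2]
grip_width: 0.044
finger_force: 6.7
clock: 26.0
position: [0.5282, -0.1375, 0.0812]
tool_rot: [-3.139, 0.001, 0.147]
force: [-5.3, 14.3, 10.4]
grip_width: 0.0417
finger_force: 7.3
clock: 26.2
position: [0.5283, -0.1375, 0.0812]
tool_rot: [-3.139, 0.001, 0.147]
force: [-3.8, 14.8, 10.9]
grip_width: 0.0405
finger_force: 7.5
```

```bash

python3 -m jog '[[[0,-1,0,0,0,0,0.475],[0,0,0,0,0,0,0.475]]]'
python3 -m jog '[[[0,-1,0,0,0,0,0.475],[0,0,0,0,0,0,0.475]]]'
```

```text
clock: 26.4
position: [0.5282, -0.1366, 0.0812]
tool_rot: [-3.139, 0.001, 0.147]
force: [-3.6, 13.1, 8.5]
grip_width: 0.0406
finger_force: 7.1
clock: 26.6
position: [0.5281, -0.1362, 0.0812]
tool_rot: [-3.14, 0.001, 0.146]
force: [-3.2, 9.2, 8.8]
grip_width: 0.0409
finger_force: 7.6
```

```bash

python3 -m jog '[[[0,-1,0,0,0,0,0.475],[0,0,0,0,0,0,0.475]]]'
python3 -m jog '[[[0,-1,0,0,0,0,0.475],[0,0,0,0,0,0,0.475]]]'
python3 - <<'E'
from h import *
s=st();print(bd(s['position']))
f=bot.grab_frame('top')
for q in ['jaw_pad','pad_face','oak_box']:print(q,[(bd(d['xyz']).round(1).tolist(),round(d['conf'],2)) for d in bot.spot_point(q,f)][:2])
f=wrist()
for q in ['grip_back','trigger_front']:print(q,[(bd(d['xyz']).round(1).tolist(),round(d['conf'],2)) for d in bot.spot_point(q,f)][:2])
E
```

```text
clock: 26.8
position: [0.528, -0.1359, 0.0812]
tool_rot: [-3.141, 0.001, 0.145]
force: [-2.1, 6.3, 7.4]
grip_width: 0.0404
finger_force: 8.9
clock: 27.0
position: [0.5279, -0.1357, 0.0813]
tool_rot: [-3.141, 0.001, 0.145]
force: [-1.2, 0.3, 5.7]
grip_width: 0.0408
finger_force: 10.1
t 27.0 p [ 0.5279 -0.1357  0.0813] rpy [-3.1414e+00  6.0000e-04  1.4480e-01] F [-1.2  0.3  5.7] w 0.0408 ff 10.086349993944168
[-133.9338367   -76.24496675]
jaw_pad [([0.3, -30.3], 0.54)]
pad_face [([-0.9, -23.6], 0.49)]
oak_box [([-0.2, -1.3], 0.73), ([-283.1, 270.8], 0.7)]
grip_back [([-133.8, -96.2], 0.66)]
trigger_front [([-135.4, -58.4], 0.76)]
```

```bash

python3 -m jog '[[[0,0,0,0,0,0,0.476],[0,0,0,0,0,0,0.476],[0,0,0,0,0,0,0.476],[0,0,0,0,0,0,0.476],[0,0,0,0,0,0,0.476]]]'
python3 -m jog '[[[0,0,0,0,0,0,0.476],[0,0,0,0,0,0,0.476],[0,0,0,0,0,0,0.476],[0,0,0,0,0,0,0.476],[0,0,0,0,0,0,0.476]]]'
```

```text
clock: 27.85
position: [0.5279, -0.1357, 0.0813]
tool_rot: [-3.141, 0.001, 0.145]
force: [-0.8, 0.9, 6.3]
grip_width: 0.0408
finger_force: 10.0
clock: 28.35
position: [0.5279, -0.1357, 0.0813]
tool_rot: [-3.141, 0.001, 0.145]
force: [-0.7, 0.3, 6.2]
grip_width: 0.0408
finger_force: 10.0
```

```bash
python3 -c "
from workcell import bot
print(bot.job_done())"
```

```text
the job is handed in; nothing more can be done
None
```

The job is handed in: the oak box stands square in the pocket, clamped after four full strokes, and the fifth squeeze is held at about 10 N with almost no sideways force on the wrist. I could not read the pad force, the joints or the verdict.

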